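# Switch on the guarded bench supply

### The job

Switch on the bench supply at the hooded grey switch box: lift its hinged steel guard flap up past upright, push the toggle under it all the way over towards the hinge, then lower the guard fully shut again. Leave the other switch, the bare toggle on the low box, as it is.

Things in the scene. Friction and masses are not known exactly. Their poses are not given: they have to be found in the camera images.
- switch_box: Guarded switch: grey cast housing fixed flat to the bench, 100 (x) x 108 (y) x 79 mm high. Origin: centre of its underside; z up; its open front, -x, looks roughly to the robot. Panel 35 mm up, walled at both sides and back up to 79 mm (92 mm free between the side walls). The guard's hinge line runs along y at x 46, z 83 mm. It stands left or right of the middle; the other switch opposite.
- guard (a joint): Steel flap, 96 x 108 x 5 mm, over the housing. 0 shut and level, grows (rad) as its front rises and swings to the back, 1.57 upright, stop 1.9. Starts up to 0.2 ajar; stiff hinge, stays where left; 2 N at the pull lifts it. Pull: upright disc on a neck at mid front edge, 22 mm across, 14 thick along y, centre 122 mm from the hinge, in the flap's plane; pinched across y it can turn between fingers.
- toggle (a joint): Steel bat toggle under the guard, 38 mm long, 10 mm thick; pivot at x -8, y 0, z 35 mm of the housing, axis along y. 0 (up to 0.1) off: leans 0.45 rad to the open front, tip at x -24, z 70 mm. Grows (rad) as it is pushed to +x, towards the hinge; 0.9 on, at its stop, leaning 0.45 rad to the hinge. Stays where it is left; about 1.5 N at the tip moves it.
- bare_toggle (a joint): Bystander: the same kind of steel toggle on a low grey box (90 x 75 x 35 mm, 73 mm high with the toggle; no guard, no walls), about 0.3 m to the side of the guarded switch, across the robot's centre line. 0 to 0.1 off, leaning to the robot; grows (rad) to 0.9 as it is pushed away. Leave it as it is.
Things that resemble listed ones, but are neither listed nor needed, are in the scene too. What is shaped like the switch_box but orange or yellow is not meant.

How it is judged:
By the outcome, as a careful person would: the job done as asked, in the order asked, and still so for the second after the job is handed in, with the robot touching nothing.
It also fails if it takes over 61 s, if anything falls off the work surface, if the arm or the gripper's body presses on something with over 40 N, if the wrist force passes 120 N, or if a joint passes its speed limit or range.

### The arm

A 7-joint arm with a two-finger parallel gripper is mounted at the origin on the work surface. World frame = base frame: x ahead of the robot, y to its left, z up, the work surface at z = 0. Lengths are in m, angles in rad, forces in N, time in s.
With the tool pointing down it reaches from about 0.425 to 0.925 m from the base axis. Payload 6.8 kg.
Tool frame: the origin (TCP) lies between the finger pads; the fingertips stand 17 mm ahead of it and the grasp point (between the pads) lies 2 mm behind it (bot.tips_ahead is the distance from the TCP to the fingertips, in m); z points along the fingers, y is the direction in which the jaws open and shut (so a half turn about z gives the same grasp; the last joint's range is limited). The gripper opens to 85 mm and grips with 20 to 120 N. Pads are 22 mm wide; open, the fingers measure 114 mm over their backs; the gripper's body (76 mm by 85 mm) begins 54 mm behind the grasp point. The pads swing forward as they close: fully open they stand 13 mm farther back than shut.
Start: joints at [1.13, 0.477, 0.022, 1.555, -0.011, 1.109, -0.083], TCP at [0.221, -0.638, 0.248] pointing down, gripper open.
Joint ranges: [-2.96, 2.96], [-0.34, 2.1], [-1.41, 1.46], [0.24, 2.44], [-1.37, 4.51], [0.17, 1.92], [-2.96, 2.96]. Speed limits (rad/s): [2.39, 2.39, 3.14, 3.14, 3.14, 3.14, 3.14].

### API

Orientations are given as a unit quaternion [x, y, z, w].
In Python, from cell import bot, viewer, outline_of gives the robot as it stands. The module is installed in compiled form; this text tells all that it offers.
- The arm moves only by the shell command python3 -m handwheel 'ROWS' [FORCE]. ROWS is JSON, a list of rows, each an object with "jaw": the opening, from 0 (shut) to 1 (fully open); "offset": the shift along the tool's x, y, z in cm, a list of three; "turn": the turn, a rotation vector about the tool's x, y, z in rad, a list of three. A call has 1 to 20 rows; each row shifts and turns the commanded pose from where the row before left it, along the tool's axes as they then stand; what a row does not reach is not made up. A row lasts 1/10 s, in which the tool goes at most 50 mm and 8.59 degrees, less where a joint would pass 70% of its speed; a pose out of reach is approached as far as the arm can. A call with a gripper value outside its range is refused whole. The fingers move at their own pace and stop on an object; FORCE is the grip in N (left out, the last holds). Time passes only in rows, so rows that do not move let the fingers close. It gives the time, the measured TCP pose, the force and the opening at its end, in the units of the state.
- bot.read_state(): the state, without advancing time (a new reading comes with each control period).
- viewer.grab_frame(name): name is "side" or "top"; returns a dict with "pixels" (384x512x3 uint8, blue, green, red), "range_z" (384x512 float32, m along the optical axis (not along the pixel's ray), 0 where there is no reading), "mtx" (3x3 intrinsics, pixels), "rvec" (rotation vector, rad) and "tvec" (3), from world to camera coordinates, as OpenCV has them. Camera axes: x right, y down, z forward; pixel columns grow to the right and rows downward; lengths in m; the calibration is good to about 2 mm. A picture is of the moment at which its call begins.
- bot.hand_in(): hands the job in, once; it reports no verdict.
Trained networks look in a picture, given as the dict that the camera call returned (one of the last four; its "shot" number tells which), for a name from the list of things; names that differ only in an ending like _2 or _b are one class to them, and where a whole thing is asked for, a point or a joint stands for the part that bears it (a point fixed in the world has none). Each returns a list of dicts, best first, with "score" (0 to 1); they miss things now and then, are a little off and sometimes report something else, mostly with a low value. They report only what shows in the picture. A call takes as long as a camera call. They do not tell look-alikes from the thing itself.
- outline_of(name, picture): "region" (384x512 bool, what is visible of it) and "position" ([column, row] in pixels, amid what is visible of it).
The state is a dict: "time": time; "joint_pos": joint angles; "dq": joint speeds; "joint_torque": joint torques, N m; "eef_pos": TCP position; "tool_rot": TCP orientation; "force": force on the tool from outside, world axes, zero at the start; "torque": the same for the moment, N m; "finger_gap": finger opening in m.
Only numpy, scipy, OpenCV 4.12 (cv2) and the standard library are available. Lean on these libraries where they do the work, as an engineer would, in place of code of your own. Each camera call takes 0.05 s, during which the arm holds its last target. There are 200 camera calls.

## Working session

There is one attempt and no reset: what is moved stays moved. The work goes in short steps, Python scripts to look and compute and a shell command to move; the robot and the scene stay as the last step left them, time stands still between calls to the robot, and variables do not carry over. Pictures are saved under pics/ and viewed, about 8 in all and at most 12, crops included, and the job is handed in when it is done.

```bash
mkdir -p pics; cat > h.py <<'E'
import numpy as np, cv2
from scipy.spatial.transform import Rotation as R
from cell import bot, viewer, outline_of
def cloud(f):
    K=f["mtx"]; z=f["range_z"]; v,u=np.mgrid[:384,:512]
    P=np.stack([(u-K[0,2])/K[0,0]*z,(v-K[1,2])/K[1,1]*z,z],-1)
    M=cv2.Rodrigues(np.array(f["rvec"],float))[0]
    W=(P-np.array(f["tvec"]).ravel())@M
    W[z<=0]=np.nan
    return W
E
python3 - <<'E'
from h import *
s=bot.read_state(); print({k:np.round(v,3) for k,v in s.items()})
for n in("top","side"):
    f=viewer.grab_frame(n); W=cloud(f); cv2.imwrite(f"pics/{n}1.png",f["pixels"])
    for t in("switch_box","guard","toggle","bare_toggle"):
        for o in outline_of(t,f)[:4]:
            p=W[o["region"]]; print(n,t,round(o["score"],2),np.round(o["position"]),o["region"].sum(),np.round(np.nanmedian(p,0),3),np.round(np.nanpercentile(p,2,0),3),np.round(np.nanpercentile(p,98,0),3))
E
```

```text
{'time': np.float64(0.0), 'joint_pos': array([ 1.13 ,  0.478,  0.022,  1.556, -0.011,  1.109, -0.083]), 'dq': array([ 0.   ,  0.002,  0.002,  0.   , -0.001,  0.001,  0.   ]), 'joint_torque': array([-1.0000e-03, -5.9647e+01,  1.6070e+00, -2.8120e+01,  1.2000e-02,
        9.0000e-03,  0.0000e+00]), 'eef_pos': array([ 0.22 , -0.637,  0.247]), 'tool_rot': array([ 0.986,  0.166, -0.   , -0.001]), 'force': array([-0.152,  0.727, -0.293]), 'torque': array([ 0.033, -0.055,  0.042]), 'finger_gap': np.float64(0.086)}
top switch_box 0.72 [169. 171.] 3233 [0.509 0.127 0.087] [0.447 0.072 0.005] [0.592 0.186 0.094]
top switch_box 0.64 [132. 281.] 3733 [0.285 0.192 0.084] [0.212 0.139 0.005] [0.359 0.252 0.089]
top guard 0.94 [128. 284.] 2901 [0.278 0.197 0.085] [0.211 0.147 0.081] [0.33  0.253 0.089]
top guard 0.94 [366. 293.] 2820 [ 0.264 -0.277  0.086] [ 0.198 -0.33   0.082] [ 0.321 -0.217  0.09 ]
top guard 0.62 [166. 169.] 2637 [0.508 0.13  0.088] [0.44  0.079 0.079] [0.564 0.186 0.097]
side switch_box 0.98 [177. 239.] 3584 [0.494 0.149 0.086] [0.442 0.077 0.006] [0.562 0.194 0.095]
side switch_box 0.91 [235. 324.] 5038 [0.271 0.217 0.085] [0.212 0.145 0.005] [0.363 0.263 0.09 ]
side guard 0.82 [379. 180.] 1496 [ 0.263 -0.275  0.087] [ 0.195 -0.331  0.081] [ 0.323 -0.216  0.091]
side guard 0.7 [174. 232.] 1994 [0.507 0.132 0.09 ] [0.436 0.077 0.078] [0.568 0.187 0.099]
side guard 0.56 [240. 316.] 3213 [0.277 0.2   0.086] [0.206 0.146 0.082] [0.333 0.254 0.091]
```

View pics/top1.png

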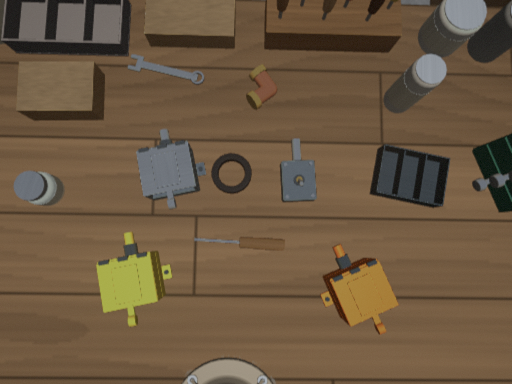

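View pics/side1.png

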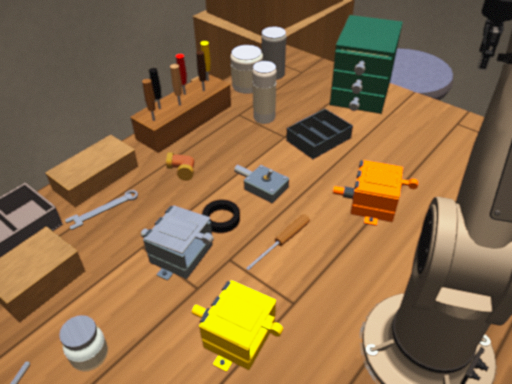

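The top view shows the grey hooded box at (169,171), with its pull towards the robot at about (171,200). The yellow box at (130,281) and orange box at (362,293) are decoys, and the bare toggle is at (298,180). In the side view the grey box is at (177,239) and its flap is slightly ajar. Next I'll fit the box geometry.

```bash
python3 - <<'E'
from h import *
import numpy as np
top=viewer.grab_frame("top"); side=viewer.grab_frame("side")
for f,n,c in((top,"top",(169,171)),(side,"side",(177,239))):
    W=cloud(f); 
    m=np.zeros((384,512),bool)
    m[c[1]-70:c[1]+70,c[0]-70:c[0]+70]=1
    m&=(W[...,2]>0.072)&(W[...,2]<.13)&(abs(W[...,0]-.51)<.11)&(abs(W[...,1]-.13)<.09)
    P=W[m]; 
    A=np.c_[P[:,:2],np.ones(len(P))]; w=np.ones(len(P),bool)
    for _ in range(8):
        k=np.linalg.lstsq(A[w],P[w,2],rcond=None)[0]; w=abs(A@k-P[:,2])<.004
    print(n,len(P),w.sum(),"plane",k.round(4))
    # body without pull/hinge: open morphologically on 1mm grid
    g=np.zeros((260,260),np.uint8); ij=((P[:,:2]-[.38,0])*1000).astype(int); g[ij[:,0],ij[:,1]]=255
    g=cv2.morphologyEx(g,cv2.MORPH_CLOSE,np.ones((9,9))); 
    o=cv2.morphologyEx(g,cv2.MORPH_OPEN,cv2.getStructuringElement(cv2.MORPH_ELLIPSE,(45,45)))
    r=cv2.minAreaRect(np.argwhere(o).astype(np.float32)); print("rect c",np.array(r[0])/1000+[.38,0],r[1],r[2])
    cv2.imwrite(f"pics/g_{n}.png",np.hstack([cv2.resize(q[::-1,::-1],(400,400)) for q in(g,o)]))
    big=cv2.resize(f["pixels"][c[1]-50:c[1]+50,c[0]-50:c[0]+50],(400,400),interpolation=cv2.INTER_CUBIC)
    cv2.imwrite(f"pics/c_{n}.png",big)
a=[cv2.imread(f"pics/{x}.png") for x in("c_top","c_side")]
cv2.imwrite("pics/m1.png",np.vstack([cv2.resize(np.hstack(a),(800,400)),cv2.resize(np.hstack([cv2.imread("pics/g_top.png"),cv2.imread("pics/g_side.png")]),(800,200))]))
Rm=R.from_quat(bot.read_state()["tool_rot"]).as_matrix(); print(Rm.round(3))
E
```

```text
top 2656 2510 plane [-0.0605 -0.0147  0.1209]
rect c [0.51111902 0.13233081] (101.27716064453125, 107.11565399169922) 13.324532508850098
side 2126 1828 plane [-0.0556 -0.0167  0.1205]
rect c [0.51274118 0.13216469] (100.87265014648438, 108.03135681152344) 12.52880859375
[[ 0.945  0.327  0.   ]
 [ 0.327 -0.945  0.   ]
 [ 0.    -0.    -1.   ]]
```

View pics/m1.png

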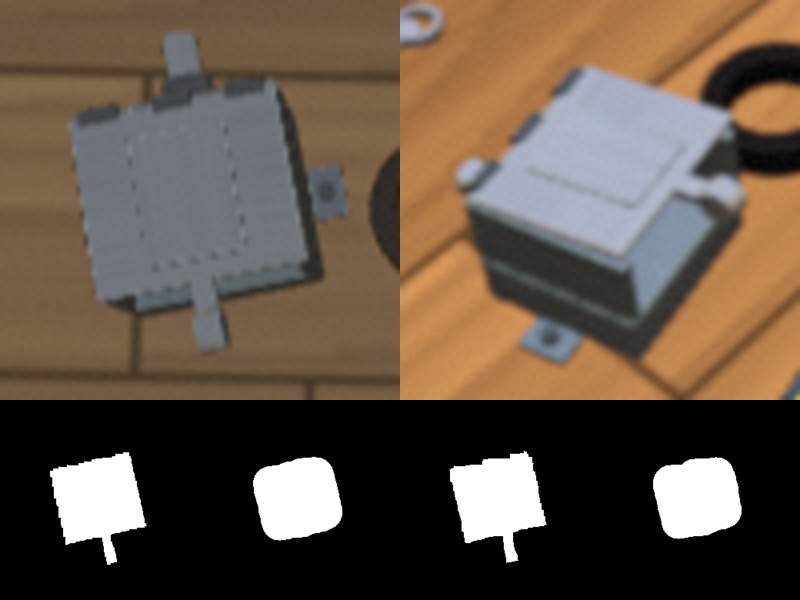

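The crops show the flap slightly ajar, about 0.06 rad from the plane slope. The pull sticks out at mid front, at (210,335) in the crop, and the box yaw is about +13°. Next I'll locate the pull and the box frame origin.

```bash
python3 - <<'E'
from h import *
yaw=np.radians(13.1); bx=np.array([np.cos(yaw),np.sin(yaw)]); by=np.array([-bx[1],bx[0]]); c=np.array([.512,.1322])
for n in("top","side"):
    W=cloud(viewer.grab_frame(n)); P=W.reshape(-1,3); P=P[np.isfinite(P).all(1)]
    q=P[:,:2]-c; L=np.c_[q@bx,q@by,P[:,2]]; 
    L=L[(L[:,2]>.07)&(L[:,2]<.13)&(abs(L[:,1])<.075)&(abs(L[:,0])<.12)]
    pull=L[L[:,0]<-.056]; print(n,"pull",len(pull),pull.min(0).round(4),pull.max(0).round(4),np.median(pull,0).round(4))
    disc=pull[pull[:,0]<-.063]; print(" disc y",np.percentile(disc[:,1],[2,50,98]).round(4),"z",np.percentile(disc[:,2],[5,50,95]).round(4))
    f=L[(abs(L[:,1])<.045)&(L[:,0]>-.058)&(L[:,0]<.07)]
    b=f[abs(f[:,0])<.03]; print(" flap y",np.percentile(L[abs(L[:,0])<.03][:,1],[1,99]).round(4))
    s=L[(abs(abs(L[:,1])-.03)<.012)]; print(" flap x ext",np.percentile(s[:,0],[1,99]).round(4))
E
```

```text
top pull 115 [-0.0862 -0.0056  0.0833] [-0.0561  0.0086  0.1029] [-0.0733  0.001   0.0964]
 disc y [-0.0055  0.0007  0.0082] z [0.0901 0.0984 0.1014]
 flap y [-0.0526  0.0537]
 flap x ext [-0.0488  0.0491]
side pull 124 [-0.0841 -0.0075  0.0817] [-0.0565  0.0085  0.1042] [-0.0742  0.004   0.0958]
 disc y [-0.0067  0.0043  0.0078] z [0.0849 0.097  0.1028]
 flap y [-0.0522  0.054 ]
 flap x ext [-0.0468  0.0502]
```

```bash
python3 -m handwheel '[{"jaw":0.6,"offset":[0,0,0],"turn":[0,0,0.104]},{"jaw":0.6,"offset":[4.8,0,0],"turn":[0,0,0]},{"jaw":0.6,"offset":[4.8,0,0],"turn":[0,0,0]},{"jaw":0.6,"offset":[4.8,0,0],"turn":[0,0,0]},{"jaw":0.6,"offset":[4.8,0,0],"turn":[0,0,0]},{"jaw":0.6,"offset":[4.8,0,0],"turn":[0,0,0]},{"jaw":0.6,"offset":[4.8,0,0],"turn":[0,0,0]},{"jaw":0.6,"offset":[4.8,0,0],"turn":[0,0,0]},{"jaw":0.6,"offset":[4.8,0,0],"turn":[0,0,0]}]' 40
python3 -m handwheel '[{"jaw":0.6,"offset":[0,-4.5,0],"turn":[0,0,0]},{"jaw":0.6,"offset":[0,-4.5,0],"turn":[0,0,0]},{"jaw":0.6,"offset":[0,-4.5,0],"turn":[0,0,0]},{"jaw":0.6,"offset":[0,-4.5,0],"turn":[0,0,0]},{"jaw":0.6,"offset":[0,-4.5,0],"turn":[0,0,0]},{"jaw":0.6,"offset":[0,-4.5,0],"turn":[0,0,0]},{"jaw":0.6,"offset":[0,-4.5,0],"turn":[0,0,0]},{"jaw":0.6,"offset":[0,-4.5,0],"turn":[0,0,0]},{"jaw":0.6,"offset":[0,-4.5,0],"turn":[0,0,0]},{"jaw":0.6,"offset":[0,-4.5,0],"turn":[0,0,0]},{"jaw":0.6,"offset":[0,-4.5,0],"turn":[0,0,0]},{"jaw":0.6,"offset":[0,-4.5,0],"turn":[0,0,0]},{"jaw":0.6,"offset":[0,-4.5,0],"turn":[0,0,0]},{"jaw":0.6,"offset":[0,-4.5,0],"turn":[0,0,0]},{"jaw":0.6,"offset":[0,-4.5,0],"turn":[0,0,0]},{"jaw":0.6,"offset":[0,0,0],"turn":[0,0,0]},{"jaw":0.6,"offset":[0,0,0],"turn":[0,0,0]}]'
cat >> h.py <<'E'
yaw=np.radians(13.1); C=np.array([.512,.1322]); B=np.array([[np.cos(yaw),np.sin(yaw)],[-np.sin(yaw),np.cos(yaw)]])
def loc(p): return np.r_[B@(np.array(p[:2])-C),p[2]]   # box frame (hinge x .047, z .083)
def st():
    s=bot.read_state(); Rm=R.from_quat(s["tool_rot"]).as_matrix(); e=np.array(s["eef_pos"])
    print("t",s["time"],"tcp loc",loc(e).round(4),"toolx loc",(B@Rm[:2,0]).round(3),"toolz",Rm[:,2].round(3),"F",np.round(s["force"],1),"gap",round(float(s["finger_gap"]),4))
E
python3 -c "
from h import *
st()"
```

```text
time: 1.6
eef_pos: [0.5963, -0.5503, 0.2484]
tool_rot: [0.993, 0.114, 0.0, 0.0]
force: [-0.0, -0.8, -0.2]
finger_gap: 0.0514
time: 3.3
eef_pos: [0.4413, 0.1072, 0.2485]
tool_rot: [0.993, 0.115, 0.0, 0.0]
force: [0.6, -0.8, -0.3]
finger_gap: 0.0516
t 3.3 tcp loc [-0.0745 -0.0083  0.2485] toolx loc [1.    0.003] toolz [ 0.001 -0.    -1.   ] F [ 0.6 -0.8 -0.3] gap 0.0516
```

```bash
python3 -m handwheel '[{"jaw":0.6,"offset":[0,-0.9,0],"turn":[0,0,0]},{"jaw":0.6,"offset":[0,0,4],"turn":[0,0,0]},{"jaw":0.6,"offset":[0,0,4],"turn":[0,0,0]},{"jaw":0.6,"offset":[0,0,3],"turn":[0,0,0]},{"jaw":0.6,"offset":[0,0,3],"turn":[0,0,0]},{"jaw":0.6,"offset":[0,0,2],"turn":[0,0,0]},{"jaw":0.6,"offset":[0,0,0],"turn":[0,0,0]},{"jaw":0.6,"offset":[0,0,0],"turn":[0,0,0]}]' 25
python3 - <<'E'
from h import *
st()
f=viewer.grab_frame("side"); cv2.imwrite("pics/s2.png",cv2.resize(f["pixels"][160:310,90:290],(800,600),interpolation=cv2.INTER_CUBIC))
E
```

```text
time: 4.1
eef_pos: [0.4397, 0.1147, 0.0885]
tool_rot: [0.994, 0.113, -0.0, 0.0]
force: [-0.6, 0.6, -0.3]
finger_gap: 0.0515
t 4.1 tcp loc [-0.0744 -0.0006  0.0885] toolx loc [ 1.    -0.001] toolz [-0. -0. -1.] F [-0.6  0.6 -0.3] gap 0.0515
```

View pics/s2.png

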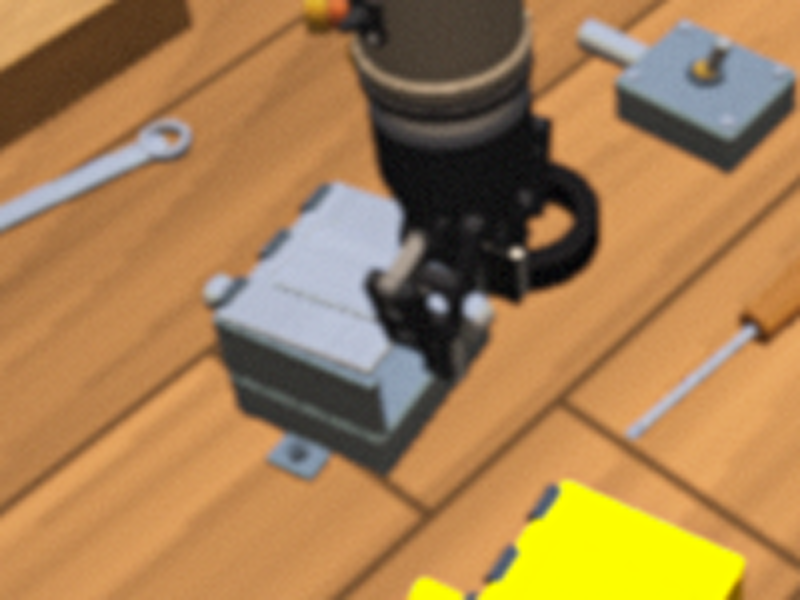

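The fingers straddle the pull, seen at about (440,310) in the crop. I'll close them and work out the arc rows.

```bash
python3 -m handwheel '[{"jaw":0,"offset":[0,-0.1,0],"turn":[0,0,0]},{"jaw":0,"offset":[0,0,0],"turn":[0,0,0]},{"jaw":0,"offset":[0,0,0],"turn":[0,0,0]},{"jaw":0,"offset":[0,0,0],"turn":[0,0,0]},{"jaw":0,"offset":[0,0,0],"turn":[0,0,0]},{"jaw":0,"offset":[0,0,0],"turn":[0,0,0]}]' 25
python3 - <<'E'
from h import *
st()
a=np.linspace(.062,1.78,15); r=12.2
print(np.c_[-np.diff(r*np.cos(a)),-np.diff(r*np.sin(a))].round(2).tolist())
E
```

```text
time: 4.75
eef_pos: [0.4396, 0.117, 0.0886]
tool_rot: [0.993, 0.114, 0.001, -0.0]
force: [-1.0, 4.0, 1.4]
finger_gap: 0.0136
t 4.75 tcp loc [-0.074   0.0016  0.0886] toolx loc [1. 0.] toolz [ 0.001  0.001 -1.   ] F [-1.   4.   1.4] gap 0.0136
[[0.18, -1.48], [0.36, -1.45], [0.54, -1.4], [0.71, -1.32], [0.86, -1.22], [1.01, -1.11], [1.13, -0.98], [1.24, -0.83], [1.34, -0.67], [1.41, -0.5], [1.46, -0.33], [1.49, -0.15], [1.5, 0.04], [1.48, 0.22]]
```

```bash
python3 -m handwheel '[{"jaw":0,"offset":[0.18,0,-1.48],"turn":[0,0,0]},{"jaw":0,"offset":[0.36,0,-1.45],"turn":[0,0,0]},{"jaw":0,"offset":[0.54,0,-1.4],"turn":[0,0,0]},{"jaw":0,"offset":[0.71,0,-1.32],"turn":[0,0,0]},{"jaw":0,"offset":[0.86,0,-1.22],"turn":[0,0,0]}]'
python3 -c "
from h import *
st()"
```

```text
time: 5.25
eef_pos: [0.4636, 0.1224, 0.1566]
tool_rot: [0.993, 0.114, -0.002, -0.0]
force: [0.0, 4.1, -6.4]
finger_gap: 0.0135
t 5.25 tcp loc [-0.0494  0.0014  0.1566] toolx loc [1. 0.] toolz [-0.003 -0.    -1.   ] F [ 0.   4.1 -6.4] gap 0.0135
```

Forces are low, so I'll carry on along the arc.

```bash
python3 -m handwheel '[{"jaw":0,"offset":[1.01,0,-1.11],"turn":[0,0,0]},{"jaw":0,"offset":[1.13,0,-0.98],"turn":[0,0,0]},{"jaw":0,"offset":[1.24,0,-0.83],"turn":[0,0,0]},{"jaw":0,"offset":[1.34,0,-0.67],"turn":[0,0,0]},{"jaw":0,"offset":[1.41,0,-0.5],"turn":[0,0,0]},{"jaw":0,"offset":[1.46,0,-0.33],"turn":[0,0,0]},{"jaw":0,"offset":[1.49,0,-0.15],"turn":[0,0,0]},{"jaw":0,"offset":[1.5,0,0.04],"turn":[0,0,0]},{"jaw":0,"offset":[1.48,0,0.22],"turn":[0,0,0]},{"jaw":0,"offset":[0,0,0],"turn":[0,0,0]},{"jaw":0,"offset":[0,0,0],"turn":[0,0,0]}]'
python3 - <<'E'
from h import *
st()
f=viewer.grab_frame("side"); cv2.imwrite("pics/s3.png",cv2.resize(f["pixels"][130:280,90:290],(800,600),interpolation=cv2.INTER_CUBIC))
E
```

```text
time: 6.35
eef_pos: [0.5829, 0.1493, 0.2002]
tool_rot: [0.993, 0.114, 0.0, 0.0]
force: [0.3, 1.1, 3.1]
finger_gap: 0.0135
t 6.35 tcp loc [0.0729 0.0006 0.2002] toolx loc [ 1. -0.] toolz [ 0.001 -0.    -1.   ] F [0.3 1.1 3.1] gap 0.0135
```

View pics/s3.png

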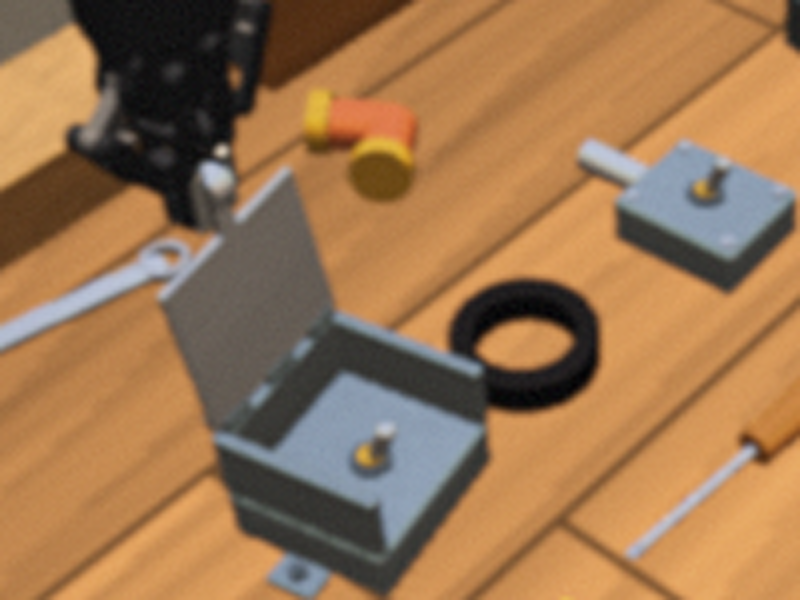

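The guard is open past upright at about 1.78 rad. The toggle shows at (380,445), leaning to the front, and the bare toggle is untouched. I'll release, go up and around to the front, close the jaws and descend.

```bash
python3 -m handwheel '[{"jaw":0.6,"offset":[0,0,0],"turn":[0,0,0]},{"jaw":0.6,"offset":[0,0,0],"turn":[0,0,0]},{"jaw":0.6,"offset":[0,0,0],"turn":[0,0,0]},{"jaw":0.6,"offset":[0,0,-3],"turn":[0,0,0]},{"jaw":0.6,"offset":[0,0,-4],"turn":[0,0,0]},{"jaw":0,"offset":[-3.3,0,0],"turn":[0,0,0]},{"jaw":0,"offset":[-5,0,0],"turn":[0,0,0]},{"jaw":0,"offset":[-5,0,0],"turn":[0,0,0]},{"jaw":0,"offset":[0,0,0],"turn":[0,0,0]},{"jaw":0,"offset":[0,0,4],"turn":[0,0,0]},{"jaw":0,"offset":[0,0,4],"turn":[0,0,0]},{"jaw":0,"offset":[0,0,4],"turn":[0,0,0]},{"jaw":0,"offset":[0,0,4],"turn":[0,0,0]},{"jaw":0,"offset":[0,0,2],"turn":[0,0,0]},{"jaw":0,"offset":[0,0,1.8],"turn":[0,0,0]},{"jaw":0,"offset":[0,0,0],"turn":[0,0,0]}]'
python3 - <<'E'
from h import *
st()
f=viewer.grab_frame("side"); cv2.imwrite("pics/s4.png",cv2.resize(f["pixels"][130:280,90:290],(800,600),interpolation=cv2.INTER_CUBIC))
E
```

```text
time: 8.0
eef_pos: [0.4515, 0.119, 0.07]
tool_rot: [0.993, 0.114, -0.002, 0.0]
force: [0.9, -1.0, 0.4]
finger_gap: -0.0001
t 8.0 tcp loc [-0.0619  0.0008  0.07  ] toolx loc [1. 0.] toolz [-0.004 -0.001 -1.   ] F [ 0.9 -1.   0.4] gap -0.0001
```

View pics/s4.png

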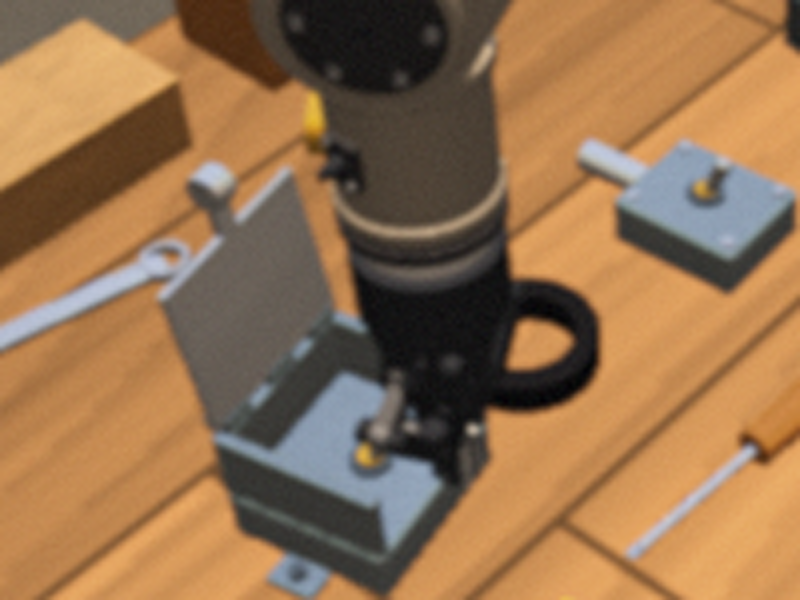

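The guard stays up with its pull at (210,185), and the closed fingers are in front of the toggle at about (455,450). Now I'll push.

```bash
python3 -m handwheel '[{"jaw":0,"offset":[1,0,0],"turn":[0,0,0]},{"jaw":0,"offset":[0.6,0,0],"turn":[0,0,0]},{"jaw":0,"offset":[0.6,0,0],"turn":[0,0,0]},{"jaw":0,"offset":[0.6,0,0],"turn":[0,0,0]},{"jaw":0,"offset":[0.6,0,0],"turn":[0,0,0]},{"jaw":0,"offset":[0.5,0,0],"turn":[0,0,0]},{"jaw":0,"offset":[0.3,0,0],"turn":[0,0,0]},{"jaw":0,"offset":[0.3,0,0],"turn":[0,0,0]},{"jaw":0,"offset":[0,0,0],"turn":[0,0,0]}]'
python3 -c "
from h import *
st()"
python3 -m handwheel '[{"jaw":0,"offset":[0.2,0,0],"turn":[0,0,0]},{"jaw":0,"offset":[0,0,0],"turn":[0,0,0]}]'
python3 -m handwheel '[{"jaw":0,"offset":[0.2,0,0],"turn":[0,0,0]},{"jaw":0,"offset":[0,0,0],"turn":[0,0,0]}]'
python3 -c "
from h import *
st()"
```

```text
time: 8.95
eef_pos: [0.4973, 0.1298, 0.0722]
tool_rot: [0.993, 0.114, 0.0, -0.0]
force: [0.2, -0.5, -0.2]
finger_gap: 0.0001
t 8.95 tcp loc [-0.0148  0.001   0.0722] toolx loc [1. 0.] toolz [ 0.001  0.    -1.   ] F [ 0.2 -0.5 -0.2] gap 0.0001
time: 9.15
eef_pos: [0.4988, 0.1301, 0.0721]
tool_rot: [0.993, 0.114, 0.0, -0.0]
force: [-1.9, 0.3, 1.1]
finger_gap: 0.0004
time: 9.35
eef_pos: [0.5007, 0.1306, 0.072]
tool_rot: [0.993, 0.114, -0.0, 0.0]
force: [-0.9, -0.7, 0.1]
finger_gap: -0.0
t 9.35 tcp loc [-0.0114  0.001   0.072 ] toolx loc [1. 0.] toolz [-0. -0. -1.] F [-0.9 -0.7  0.1] gap -0.0
```

```bash
for i in 1; do python3 -m handwheel '[{"jaw":0,"offset":[0.2,0,0],"turn":[0,0,0]},{"jaw":0,"offset":[0.0,0,0],"turn":[0,0,0]}]'; done
python3 -m handwheel '[{"jaw":0,"offset":[0.2,0,0],"turn":[0,0,0]},{"jaw":0,"offset":[0,0,0],"turn":[0,0,0]}]'
python3 - <<'E'
from h import *
st()
f=viewer.grab_frame("side"); cv2.imwrite("pics/s5.png",cv2.resize(f["pixels"][180:280,100:233],(800,600),interpolation=cv2.INTER_CUBIC))
E
```

```text
time: 9.55
eef_pos: [0.502, 0.1308, 0.0718]
tool_rot: [0.993, 0.114, -0.001, 0.0]
force: [-3.3, -1.3, 0.1]
finger_gap: -0.0002
time: 9.75
eef_pos: [0.5024, 0.1309, 0.0715]
tool_rot: [0.993, 0.114, -0.002, 0.001]
force: [-8.6, -1.7, 3.3]
finger_gap: 0.0001
t 9.75 tcp loc [-0.0096  0.0009  0.0715] toolx loc [1. 0.] toolz [-0.004 -0.002 -1.   ] F [-8.6 -1.7  3.3] gap 0.0001
```

View pics/s5.png

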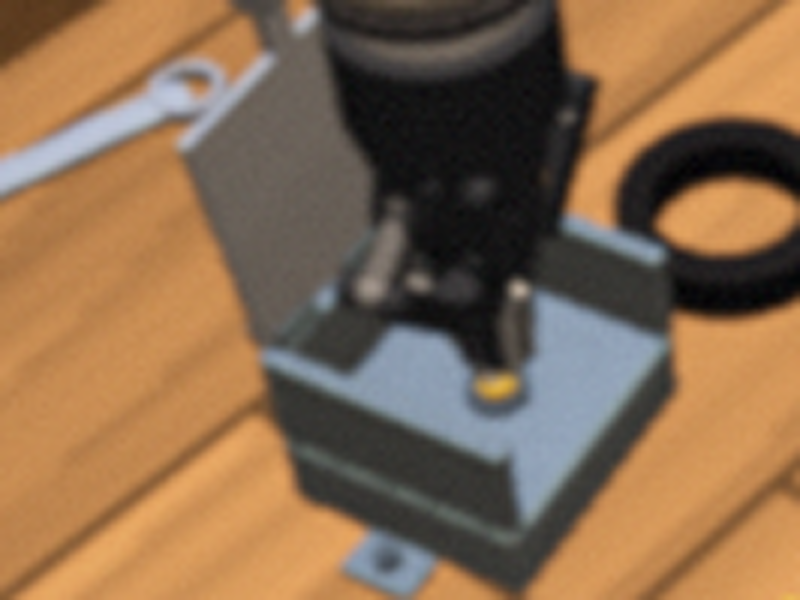

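The force rose to 9 N at the stop. I'll back off, rise, and check the toggle.

```bash
python3 -m handwheel '[{"jaw":0,"offset":[-2,0,0],"turn":[0,0,0]},{"jaw":0,"offset":[-2,0,0],"turn":[0,0,0]},{"jaw":0,"offset":[0,0,-4],"turn":[0,0,0]},{"jaw":0,"offset":[0,0,-4],"turn":[0,0,0]},{"jaw":0,"offset":[0,0,-4],"turn":[0,0,0]},{"jaw":0.6,"offset":[0,0,-4],"turn":[0,0,0]},{"jaw":0.6,"offset":[0,0,-4],"turn":[0,0,0]},{"jaw":0.6,"offset":[0,0,-1],"turn":[0,0,0]},{"jaw":0.6,"offset":[0,0,0],"turn":[0,0,0]}]'
python3 - <<'E'
from h import *
st()
f=viewer.grab_frame("side"); cv2.imwrite("pics/s6.png",cv2.resize(f["pixels"][150:300,90:290],(800,600),interpolation=cv2.INTER_CUBIC))
W=cloud(f).reshape(-1,3); W=W[np.isfinite(W).all(1)]; L=np.c_[(W[:,:2]-C)@B.T,W[:,2]]
t=L[(abs(L[:,0])<.04)&(abs(L[:,1])<.03)&(L[:,2]>.045)&(L[:,2]<.085)]
print(len(t)); print(t[np.argsort(-t[:,2])][::max(1,len(t)//12)].round(3))
p=L[(abs(L[:,0]-.07)<.05)&(abs(L[:,1])<.02)&(L[:,2]>.187)&(L[:,2]<.225)]; print("pull",len(p),np.percentile(p,[2,50,98],axis=0).round(4))
E
```

```text
time: 10.7
eef_pos: [0.4672, 0.123, 0.2843]
tool_rot: [0.993, 0.114, 0.003, -0.0]
force: [0.7, 0.6, -0.2]
finger_gap: 0.0513
t 10.7 tcp loc [-0.0457  0.0012  0.2843] toolx loc [ 1. -0.] toolz [ 0.006  0.001 -1.   ] F [ 0.7  0.6 -0.2] gap 0.0513
56
[[ 0.007  0.001  0.07 ]
 [ 0.004  0.001  0.069]
 [ 0.01  -0.004  0.067]
 [ 0.002  0.001  0.066]
 [ 0.005  0.005  0.066]
 [ 0.002  0.002  0.064]
 [ 0.004  0.004  0.062]
 [ 0.003 -0.003  0.059]
 [ 0.005  0.003  0.057]
 [ 0.    -0.001  0.055]
 [-0.001 -0.003  0.054]
 [-0.005 -0.001  0.052]
 [-0.002 -0.     0.051]
 [-0.002  0.003  0.048]]
pull 137 [[ 0.0545 -0.0078  0.1876]
 [ 0.0615  0.0033  0.2078]
 [ 0.0743  0.0071  0.2156]]
```

View pics/s6.png

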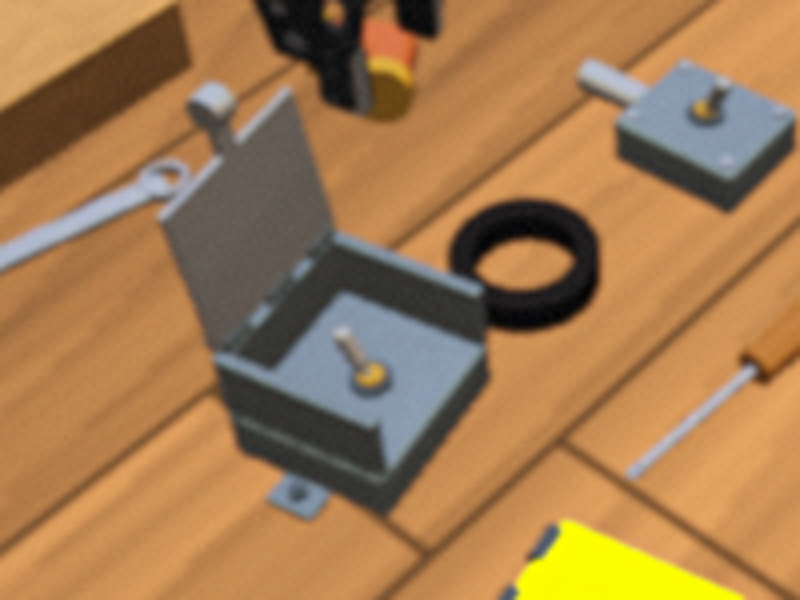

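The toggle now leans to the hinge, with its tip at (342,335), measured at x +8 mm and z 69 mm, which matches the on stop. The bare toggle at (710,100) is unchanged. I'll regrasp the pull, now at (210,105).

```bash
python3 -m handwheel '[{"jaw":0.6,"offset":[4,0,0],"turn":[0,0,0]},{"jaw":0.6,"offset":[4,0,0],"turn":[0,0,0]},{"jaw":0.6,"offset":[3.8,0,0],"turn":[0,0,0]},{"jaw":0.6,"offset":[0,0,0],"turn":[0,0,0]},{"jaw":0.6,"offset":[0,0,3],"turn":[0,0,0]},{"jaw":0.6,"offset":[0,0,3],"turn":[0,0,0]},{"jaw":0.6,"offset":[0,0,2.2],"turn":[0,0,0]},{"jaw":0,"offset":[0,0,0],"turn":[0,0,0]},{"jaw":0,"offset":[0,0,0],"turn":[0,0,0]},{"jaw":0,"offset":[0,0,0],"turn":[0,0,0]},{"jaw":0,"offset":[0,0,0],"turn":[0,0,0]},{"jaw":0,"offset":[0,0,0],"turn":[0,0,0]}]' 25
python3 - <<'E'
from h import *
st()
a=np.linspace(1.785,0,15); r=12.2
print(np.c_[-np.diff(r*np.cos(a)),-np.diff(r*np.sin(a))].round(2).tolist())
E
```

```text
time: 11.95
eef_pos: [0.5806, 0.1489, 0.2006]
tool_rot: [0.993, 0.114, 0.0, 0.0]
force: [-0.5, -0.5, -2.4]
finger_gap: 0.0131
t 11.95 tcp loc [0.0706 0.0007 0.2006] toolx loc [ 1. -0.] toolz [ 0.001 -0.    -1.   ] F [-0.5 -0.5 -2.4] gap 0.0131
[[-1.54, -0.23], [-1.55, -0.04], [-1.55, 0.16], [-1.51, 0.36], [-1.46, 0.55], [-1.37, 0.73], [-1.27, 0.9], [-1.15, 1.05], [-1.0, 1.19], [-0.84, 1.31], [-0.67, 1.4], [-0.49, 1.48], [-0.3, 1.53], [-0.1, 1.55]]
```

```bash
python3 -m handwheel '[{"jaw":0,"offset":[-1.54,0,-0.23],"turn":[0,0,0]},{"jaw":0,"offset":[-1.55,0,-0.04],"turn":[0,0,0]},{"jaw":0,"offset":[-1.55,0,0.16],"turn":[0,0,0]},{"jaw":0,"offset":[-1.51,0,0.36],"turn":[0,0,0]},{"jaw":0,"offset":[-1.46,0,0.55],"turn":[0,0,0]},{"jaw":0,"offset":[-1.37,0,0.73],"turn":[0,0,0]},{"jaw":0,"offset":[-1.27,0,0.9],"turn":[0,0,0]}]'
python3 -m handwheel '[{"jaw":0,"offset":[-1.15,0,1.05],"turn":[0,0,0]},{"jaw":0,"offset":[-1,0,1.19],"turn":[0,0,0]},{"jaw":0,"offset":[-0.84,0,1.31],"turn":[0,0,0]},{"jaw":0,"offset":[-0.67,0,1.4],"turn":[0,0,0]},{"jaw":0,"offset":[-0.49,0,1.48],"turn":[0,0,0]},{"jaw":0,"offset":[0,0,0],"turn":[0,0,0]}]'
python3 -c "
from h import *
st()"
```

```text
time: 12.65
eef_pos: [0.4828, 0.1268, 0.1776]
tool_rot: [0.993, 0.114, 0.003, -0.001]
force: [4.5, 0.4, -1.9]
finger_gap: 0.0138
time: 13.25
eef_pos: [0.4411, 0.1174, 0.1117]
tool_rot: [0.993, 0.114, 0.001, -0.001]
force: [2.2, 0.9, -2.2]
finger_gap: 0.0136
t 13.25 tcp loc [-0.0725  0.0017  0.1117] toolx loc [1.    0.001] toolz [ 0.002  0.001 -1.   ] F [ 2.2  0.9 -2.2] gap 0.0136
```

```bash
python3 -m handwheel '[{"jaw":0,"offset":[-0.25,0,1.4],"turn":[0,0,0]},{"jaw":0,"offset":[-0.1,0,1],"turn":[0,0,0]},{"jaw":0,"offset":[0,0,0.5],"turn":[0,0,0]},{"jaw":0,"offset":[0,0,0],"turn":[0,0,0]}]'
python3 -m handwheel '[{"jaw":0,"offset":[0,0,0.2],"turn":[0,0,0]},{"jaw":0,"offset":[0,0,0],"turn":[0,0,0]}]'
python3 -m handwheel '[{"jaw":0,"offset":[0,0,0.2],"turn":[0,0,0]},{"jaw":0,"offset":[0,0,0],"turn":[0,0,0]}]'
python3 -c "
from h import *
st()"
```

```text
time: 13.65
eef_pos: [0.4373, 0.1165, 0.0825]
tool_rot: [0.993, 0.114, 0.0, -0.0]
force: [-0.7, 4.3, 0.8]
finger_gap: 0.0134
time: 13.85
eef_pos: [0.4373, 0.1164, 0.081]
tool_rot: [0.993, 0.114, 0.001, -0.0]
force: [-0.5, 3.7, 2.3]
finger_gap: 0.0133
time: 14.05
eef_pos: [0.4374, 0.1165, 0.0804]
tool_rot: [0.993, 0.114, 0.001, 0.0]
force: [-7.6, 1.6, 25.4]
finger_gap: 0.0133
t 14.05 tcp loc [-0.0763  0.0016  0.0804] toolx loc [1.    0.001] toolz [ 0.001  0.    -1.   ] F [-7.6  1.6 25.4] gap 0.0133
```

The guard is on its stop with 25 N of upward reaction. I'll release, rise and check.

```bash
python3 -m handwheel '[{"jaw":0.6,"offset":[0,0,-0.1],"turn":[0,0,0]},{"jaw":0.6,"offset":[0,0,0],"turn":[0,0,0]},{"jaw":0.6,"offset":[0,0,0],"turn":[0,0,0]},{"jaw":0.6,"offset":[0,0,0],"turn":[0,0,0]},{"jaw":0.6,"offset":[0,0,-3],"turn":[0,0,0]},{"jaw":0.6,"offset":[0,0,-4],"turn":[0,0,0]},{"jaw":0.6,"offset":[0,0,-4],"turn":[0,0,0]},{"jaw":0.6,"offset":[0,0,-4],"turn":[0,0,0]},{"jaw":0.6,"offset":[0,0,-3],"turn":[0,0,0]},{"jaw":0.6,"offset":[0,0,0],"turn":[0,0,0]}]'
python3 - <<'E'
from h import *
st()
f=viewer.grab_frame("side"); cv2.imwrite("pics/s7.png",cv2.resize(f["pixels"][150:300,90:290],(800,600),interpolation=cv2.INTER_CUBIC))
W=cloud(f).reshape(-1,3); W=W[np.isfinite(W).all(1)]; L=np.c_[(W[:,:2]-C)@B.T,W[:,2]]
P=L[(abs(L[:,0])<.042)&(abs(L[:,1])<.045)&(L[:,2]>.07)&(L[:,2]<.11)]
A=np.c_[P[:,:2],np.ones(len(P))]; w=np.ones(len(P),bool)
for _ in range(8):
    k=np.linalg.lstsq(A[w],P[w,2],rcond=None)[0]; w=abs(A@k-P[:,2])<.004
print(w.sum(),k.round(4)) 
for o in outline_of("bare_toggle",f)[:3]: print(o["score"],o["position"])
E
```

```text
time: 15.05
eef_pos: [0.439, 0.1164, 0.2634]
tool_rot: [0.993, 0.114, 0.004, -0.0]
force: [0.5, 0.4, -0.5]
finger_gap: 0.0512
t 15.05 tcp loc [-0.0746  0.0011  0.2634] toolx loc [ 1. -0.] toolz [ 0.007  0.002 -1.   ] F [ 0.5  0.4 -0.5] gap 0.0512
1275 [-0.0028 -0.0024  0.087 ]
```

View pics/s7.png

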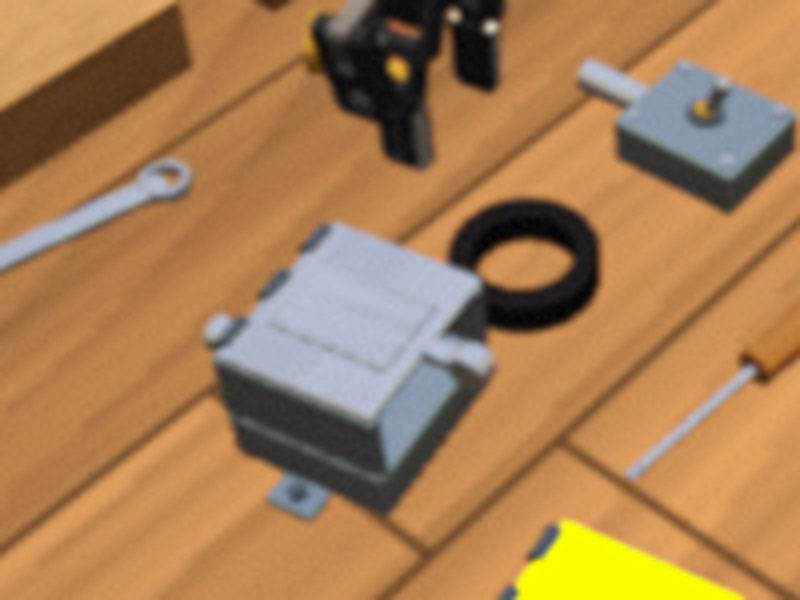

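The flap is shut and level (fitted slope 0.003 rad) with the robot clear. The bare toggle at (710,100) looks the same as before.

```bash
python3 -c "
from cell import bot
print(bot.hand_in())"
```

```text
the job is handed in; nothing more can be done
None
```

The bench supply switch is on and its guard is shut again; I handed the job in at about 15 s. I lifted the guard to about 1.78 rad, then pushed the toggle towards the hinge until it hit its stop at about 9 N. I then lowered the guard until it met its stop at about 25 N.

**Last checks:**
- **Toggle:** before I closed the guard, its tip measured x +8 mm, z 69 mm, which matches the on position. It is out of sight under the flap now, so I did not recheck it after closing.
- **Guard:** its slope after release was about 0.003 rad, so it is shut, and the gripper was well above it, touching nothing.
- **Bare toggle:** it looked unchanged in the side pictures. The trained network reported no bare toggle in the last picture, so that rests on what I saw.

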